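# Build up a sander roller in its jig and hold its axle through both bushes

### The job

Build up the belt sander's roller in the assembly jig: stand the plain roller tube (the tall one) squarely down on the floor of the jig's round pocket, then set the bush cap fully home on it, its short spigot inside the tube and its boss up. Thread the longest rod from the rack, held by its head, down through the cap's bush and on through the bush in the jig's floor. Finish while holding it there, upright, with its lower end standing out about 15 mm below the jig's floor plate and clear of the bench; nothing else would carry it, so do not let go, and leave the other things where they are.

Things in the scene. Friction and masses are not known exactly. Their poses are not given: they have to be found in the camera images.
- jig: aluminium assembly jig fixed to the bench, 100 x 100 mm, top at 67 mm above the bench, on four 16 mm square corner legs 35 mm tall, open below. Origin: on the bench, under its centre; z up, x and y along its sides. Its vertical centre line is the axis of the pocket and of the lower bush
- pocket_floor (a point): centre of the floor of the jig's round pocket, 47 mm above the bench. The pocket is 57 mm across and 20 mm deep, open at the top (at 67 mm) with a 3 mm chamfer
- lower_bush (a point): centre of the lower mouth of the jig's floor bush, on the underside of the 12 mm floor plate, 35 mm above the bench. The hole is 14 mm across and goes right through the plate, from 47 down to 35 mm
- roller: plain aluminium roller tube standing upright on the bench, 54 mm outside, 40 mm bore, 50 mm tall, open at both ends (either end may be down), mass about 0.16 kg. Origin: centre of one end face (underside at the start); z along its axis. Seated, its upper 30 mm stand out of the pocket
- roller_mid (a point): centre of the roller tube, on its axis at half its height (25 mm from either end)
- cap: bush cap standing on the bench on its spigot: grey spigot 37 mm across and 8 mm tall at the bottom, then a grey flange 54 mm across and 8 mm thick, then a brass boss 28 mm across and 24 mm tall to grip it by; a 14 mm bore goes right through all 40 mm. Mass about 0.09 kg. Origin: centre of the spigot's underside; z along the axis towards the boss. Home on the seated tube, its origin is 42 mm above the pocket floor, so the boss top is 129 mm above the bench
- rack: wooden rod rack fixed to the bench, 200 x 60 x 45 mm, three 13.4 mm holes in a row along its x axis, 70 mm apart, the middle one at its centre; each 33 mm deep (their floor is 12 mm above the bench). One rod stands upright in each, in any order. Origin: centre of its underside
- rod: the axle rod, the longest of the three steel rods in the rack, standing upright: 12 mm shank 140 mm long with a 4 mm tapered lower tip (6.4 mm across at its end), then a round grip head 18 mm across and 32 mm tall (172 mm in all), mass about 0.15 kg. Origin: its lower tip; z along the rod towards the head. The head is too wide for the bushes, but at the wanted depth its underside is still about 31 mm above the boss
- rod_tip (a point): the rod's lower tip (same point as rod). It should end about 20 mm above the bench
- rod_head (a point): middle of the rod's grip head, on its axis, 156 mm from the tip
- collar: a spare collar: same 54 mm outside and 40 mm bore as the roller tube but only 22 mm tall, standing on the bench; not used. Origin: centre of its underside
- rod_short: a short spare rod in the rack: 12 mm shank 70 mm long with the same 18 mm x 32 mm grip head (102 mm in all); not used. Origin: its lower tip
- rod_plain: a spare rod without a head in the rack: plain 12 mm, 95 mm long; not used. Origin: its lower tip
- glue: glue bottle, 60 mm across, 170 mm tall; not used. Origin: centre of its underside
- wax_tin: flat tin, 80 mm across, 50 mm tall; not used. Origin: centre of its underside
- mallet: hammer lying on the bench; not used
- offcut: wooden offcut 120 x 50 x 30 mm; not used. Origin: centre of its underside
- screwdriver: screwdriver lying on the bench; not used

How it is judged (in metres and radians):
On the way, in this order (a step that is already met when the one before it is completed fails the run):
1. the roller tube stands squarely on the pocket floor, let go (horizontal distance between roller_mid and pocket_floor below 0.003 m and z of roller_mid in the frame of pocket_floor between 0.022 and 0.028 m and angle between the z axis of roller and the z axis of jig, either way round below 0.06 rad and contact force between the fingers and roller below 0.5 N), for 0.2 s.
2. the bush cap is home on the tube, boss up, let go (horizontal distance between roller_mid and pocket_floor below 0.003 m and z of roller_mid in the frame of pocket_floor between 0.022 and 0.028 m and angle between the z axis of roller and the z axis of jig, either way round below 0.06 rad and horizontal distance between cap and roller_mid below 0.004 m and z of cap in the frame of pocket_floor between 0.039 and 0.045 m and angle between cap's own z axis and vertical below 0.06 rad and contact force between the fingers and cap below 0.5 N), for 0.2 s.
3. the rod's tip has entered the cap's bush from above, short of the lower bush (horizontal distance between rod_tip and cap below 0.004 m and z of rod_tip in the frame of cap between -0.035 and 0.034 m), for 0.1 s.
At the end, for the whole second after the job is handed in: Tube on the pocket floor (3 mm, 0.06 rad); cap home on it (3 mm in height, 4 mm sideways, 0.06 rad); rod at rest, upright (0.06 rad) through both bushes (tip within 4 mm of the lower bush axis), tip 6 to 30 mm above the bench, gripped by the fingers with over 2 N (horizontal distance between roller_mid and pocket_floor below 0.003 m and z of roller_mid in the frame of pocket_floor between 0.022 and 0.028 m and angle between the z axis of roller and the z axis of jig, either way round below 0.06 rad and horizontal distance between cap and roller_mid below 0.004 m and z of cap in the frame of pocket_floor between 0.039 and 0.045 m and angle between each of cap, rod's own z axis and vertical below 0.06 rad and horizontal distance between rod_tip and lower_bush below 0.004 m and height (world z) of rod_tip between 0.006 and 0.03 m and contact force between the fingers and rod above 2 N and linear speed of rod below 0.02 m/s); the arm keeps its last pose, push and grip.
It fails at once if something that is not used (collar, spare rods, glue, tin, tools, offcut) is moved by more than 30 mm (distance of any of collar, rod_short, rod_plain, glue, wax_tin, mallet, offcut, screwdriver from where it was at the start of the episode above 0.03 m).
It also fails if it takes over 72 s, if anything falls off the work surface, if the arm or the gripper's body presses on something with over 40 N, if the wrist force passes 120 N, or if a joint passes its speed limit or range.

### The arm

A 6-joint arm with a two-finger parallel gripper is mounted at the origin on the work surface. World frame = base frame: x ahead of the robot, y to its left, z up, the work surface at z = 0. Lengths are in mm, angles in rad, forces in N, time in s.
With the tool pointing down it reaches from about 275 to 875 mm from the base axis. Payload 12.5 kg.
Tool frame: the origin (TCP) lies at the very end of the fingers, on their centre line; the grasp point (between the pads) lies 19 mm behind it; z points along the fingers, y is the line along which they close (so a half turn about z gives the same grasp; the last joint's range is limited). The gripper opens to 85 mm and grips with 20 to 120 N. Pads are 22 mm wide; open, the fingers measure 114 mm over their backs; the gripper's body (76 mm by 85 mm) begins 54 mm behind the grasp point. The pads swing forward as they close: fully open they stand 13 mm farther back than shut.
Start: joints at [1.126, 0.351, 1.652, -0, 1.139, -0.085], TCP at [193.616, 514.779, 231.29] pointing down, gripper open.
Joint ranges: [-2.75, 2.75], [-0.79, 2.1], [0.01, 2.65], [-1.57, 4.71], [0.07, 3.14], [-2.87, 2.87]. Speed limits (rad/s): [2.22, 2.22, 2.79, 3.14, 3.14, 3.14].

### API

Orientations are given as a unit quaternion [w, x, y, z].
In Python, from station import env gives the robot as it stands. Calls block until the motion is done:
- env.move_ptp(position, orientation): joint-space move of the TCP to a pose.
- env.move_straight(position, rot=None, v=150): straight line of the TCP; rot=None keeps the orientation; v is the mean speed in mm/s.
- env.goto_joints(angles): joint-space move.
- env.move_gripper(opening): finger opening in mm; the grip force is fixed at half the most; returns when the fingers have stopped.
- env.pause(seconds).
- env.ik(position, orientation): joint angles nearest the present ones, or None.
- env.snapshot(name): name is "scene" or "top"; returns the picture (480x640x3 uint8, red, green, blue); there is no depth.
- env.camera_info(name): a dict with "mtx" (3x3 intrinsics, pixels), "R" (3x3) and "t" (3): a world point X has camera coordinates R X + t. Camera axes: x right, y down, z forward; pixel columns grow to the right and rows downward; lengths in mm; the calibration is good to about 2 mm. A picture is of the moment at which its call begins. camera_info takes no time and is no camera call.
A pose or a line that the arm cannot do raises env.MotionError and nothing moves.
- env.job_done(): hands the job in; it is judged then, once.
Trained networks look in the newest picture that a camera, given by its name, has taken for a name from the list of things; names that differ only in an ending like _2 or _b are one class to them, and where a whole thing is asked for, a point or a joint stands for the part that bears it (a point fixed in the world has none). Each returns a list of dicts, best first, with "conf" (0 to 1); they miss things now and then, are a little off and sometimes report something else, mostly with a low value. They report only what shows in the picture. A call takes as long as a camera call.
- env.trace(camera, thing): "region" (480x640 bool, what is visible of it).
- env.spot_point(camera, thing): "point" ([x, y, z] in mm, in world coordinates, good to about 4 mm: a listed point, or the origin of a listed thing).
Readings, each from a call of its own:
- env.get_time_s(): time.
- env.get_q(): joint angles.
- env.get_dq(): joint speeds.
- env.get_effort(): joint torques, N m.
- env.get_eef_pos(): TCP position.
- env.get_eef_rot(): TCP orientation.
- env.get_contact_force(): force on the tool from outside, world axes, zero at the start.
- env.get_torque(): the same for the moment, N m.
- env.get_gripper_width(): finger opening in mm.
- env.get_gripper_force(): force on a finger pad.
Only numpy, scipy, OpenCV 4.12 (cv2) and the standard library are available. Lean on these libraries where they do the work, as an engineer would, in place of code of your own. Each camera call takes 0.05 s, during which the arm holds its last target. There are 200 camera calls.

## Working session

There is one attempt and no reset: what is moved stays moved. The work goes in short steps, each a Python script; the robot and the scene stay as the last script left them, time stands still between calls to the robot, and variables do not carry over. Pictures are saved under pics/ and viewed, at most 10 in all, crops included, and the job is handed in when it is done.

```bash
ls; mkdir -p pics
python3 - <<'E'
from station import env
import cv2,numpy as np
for c in ("scene","top"):
    im=env.snapshot(c); cv2.imwrite(f"pics/{c}0.png",im[:,:,::-1])
    ci=env.camera_info(c); print(c,"cam pos",(-ci["R"].T@ci["t"]).round(), ci["mtx"][0,0])
    for n in ["jig","pocket_floor","lower_bush","roller","roller_mid","cap","rack","rod","rod_head","collar","rod_short","rod_plain","glue","wax_tin","mallet","offcut","screwdriver"]:
        r=env.spot_point(c,n); print(n,[(np.round(d["point"]).tolist(),round(d["conf"],2)) for d in r[:3]])
print(env.get_time_s(), env.get_eef_rot())
E
```

```text
pics
scene cam pos [987. 577. 997.] 529.0454646515361
jig [([546.0, 2.0, -2.0], 0.6)]
pocket_floor [([448.0, 209.0, 5.0], 0.61), ([544.0, 0.0, 46.0], 0.57)]
lower_bush [([545.0, 2.0, 35.0], 0.68), ([354.0, -431.0, -2.0], 0.36)]
roller [([483.0, 352.0, -2.0], 0.84), ([500.0, -244.0, 12.0], 0.73)]
roller_mid [([482.0, 350.0, 22.0], 0.92), ([754.0, -5.0, -3.0], 0.18)]
cap [([576.0, 191.0, -1.0], 0.84), ([484.0, 352.0, 0.0], 0.46)]
rack [([504.0, -242.0, 1.0], 0.85)]
rod [([763.0, 128.0, -2.0], 0.69), ([434.0, -245.0, 14.0], 0.67)]
rod_head [([434.0, -247.0, 168.0], 0.65)]
collar [([446.0, 208.0, 1.0], 0.71)]
rod_short [([501.0, -244.0, 11.0], 0.52)]
rod_plain [([432.0, -247.0, 169.0], 0.48), ([567.0, -244.0, 15.0], 0.47), ([360.0, -433.0, -0.0], 0.43)]
glue [([709.0, 295.0, -0.0], 0.67)]
wax_tin [([755.0, -6.0, 3.0], 0.64), ([709.0, 292.0, 0.0], 0.33), ([433.0, -247.0, 14.0], 0.3)]
mallet [([360.0, -434.0, 1.0], 0.72), ([330.0, 397.0, 4.0], 0.15)]
offcut [([764.0, 128.0, -0.0], 0.97), ([544.0, 6.0, 34.0], 0.56)]
screwdriver [([331.0, 398.0, 4.0], 0.76), ([708.0, 291.0, 0.0], 0.48), ([54
[... 302 characters left out ...]
rack [([501.0, -242.0, -2.0], 0.75), ([484.0, 349.0, 1.0], 0.32)]
rod [([436.0, -250.0, 7.0], 0.5)]
rod_head [([360.0, -428.0, 2.0], 0.47), ([434.0, -251.0, 166.0], 0.43)]
collar [([455.0, 207.0, -0.0], 0.72), ([708.0, 293.0, -0.0], 0.37)]
rod_short [([503.0, -241.0, 14.0], 0.41), ([708.0, 292.0, 2.0], 0.2)]
rod_plain [([545.0, 3.0, 37.0], 0.72), ([753.0, -3.0, -0.0], 0.67), ([569.0, -240.0, 10.0], 0.61)]
glue [([709.0, 291.0, 1.0], 0.61)]
wax_tin [([755.0, -4.0, -1.0], 0.96)]
mallet [([361.0, -424.0, 1.0], 0.83)]
offcut [([765.0, 129.0, -3.0], 0.59)]
screwdriver [([330.0, 398.0, -2.0], 0.66), ([768.0, 129.0, -4.0], 0.27)]
1.8 [-9.26584055e-06  1.78936445e-01  9.83860635e-01 -1.69466467e-05]
```

View pics/scene0.png

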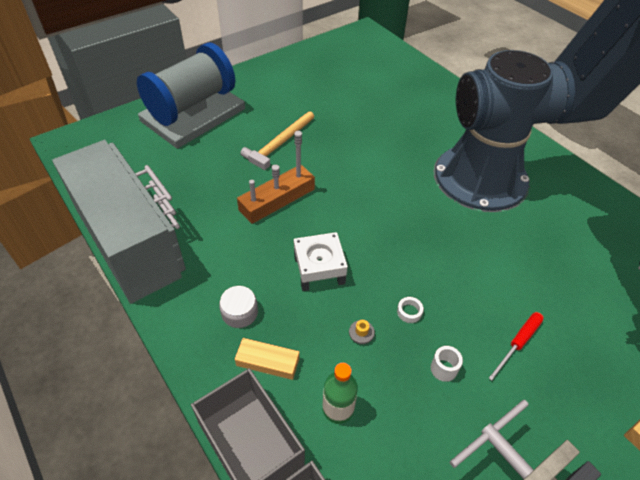

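View pics/top0.png

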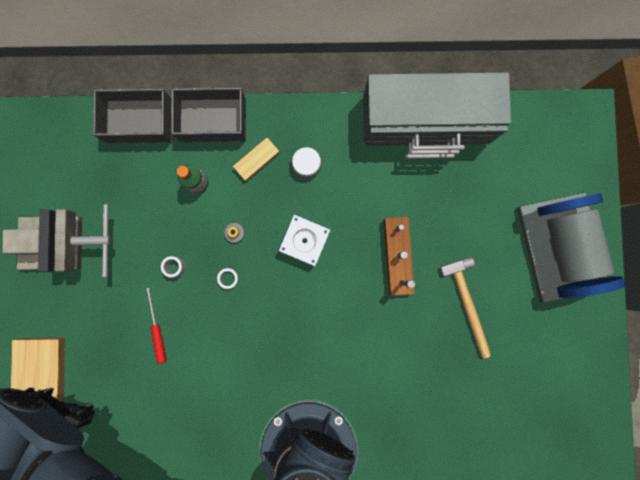

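The scene picture shows the roller at (447,363), cap at (362,330), collar at (410,310), jig at (320,257) and the longest rod at (298,150). The top view agrees: roller (172,267), cap (234,233), jig (304,240), long rod (410,284). The network's spots match these. Next I refine by warping each picture onto the known height planes.

```bash
cat > h.py <<'E'
from station import env
import cv2,numpy as np
def warp(im,c,ctr,z,half=90,s=2):
    """rectify picture onto plane at height z round ctr; s px per mm; col=x,row=y"""
    ci=env.camera_info(c); P=ci["mtx"]@np.c_[ci["R"],ci["t"]]
    H=np.c_[P[:,0],P[:,1],P[:,2]*z+P[:,3]]
    A=np.array([[1/s,0,ctr[0]-half],[0,1/s,ctr[1]-half],[0,0,1]])
    n=int(2*half*s)
    return cv2.warpPerspective(im,H@A,(n,n),flags=cv2.INTER_CUBIC|cv2.WARP_INVERSE_MAP)
def back(p,ctr,half=90,s=2): return np.array(p)/s-half+np.array(ctr[:2])
def tool(yaw):
    """tool down; closing axis y at angle yaw in world xy (best half turn via ik)"""
    a=yaw
    R=np.c_[[np.sin(a),-np.cos(a),0],[np.cos(a),np.sin(a),0],[0,0,-1]]
    from scipy.spatial.transform import Rotation as Ro
    return Ro.from_matrix(R).as_quat()[[3,0,1,2]]
def best(pos,yaw):
    o=[]
    for k in(0,np.pi):
        q=env.ik(list(pos),list(tool(yaw+k)))
        if q is not None:o.append((np.abs(np.array(q)-env.get_q()).max(),k))
    return list(tool(yaw+min(o)[1]))
E
python3 - <<'E'
from h import *
cells=[]
for c in("scene","top"):
    im=env.snapshot(c)
    for n,ctr,z in[("jig",(545,4),67),("rol",(482,350),50),("cap",(574,190),40),("rod",(434,-248),184)]:
        w=warp(im,c,ctr,z,60,4); cells.append(w[:,:,::-1])
        g=w.min(2)
        if n in("jig","rol"):
            m=(g>150).astype(np.uint8)
            k=cv2.findContours(m,0,1)[0]; k=max(k,key=cv2.contourArea)
            r=cv2.minAreaRect(k); print(c,n,back(r[0],ctr,60,4).round(1),np.round(np.array(r[1])/4,1),round(r[2],1))
rows=[np.hstack([cv2.resize(x,(200,200)) for x in cells[i:i+4]]) for i in(0,4)]
cv2.imwrite("pics/w.png",np.vstack(rows))
E
```

```text
scene jig [546.6   2. ] [104.5 103.5] 66.4
scene rol [484.4 347.8] [55.5 54.6] 45.0
top jig [543.9   1.7] [101.9 101.9] 66.4
top rol [481.1 347.2] [54.  53.8] 90.0
```

View pics/w.png

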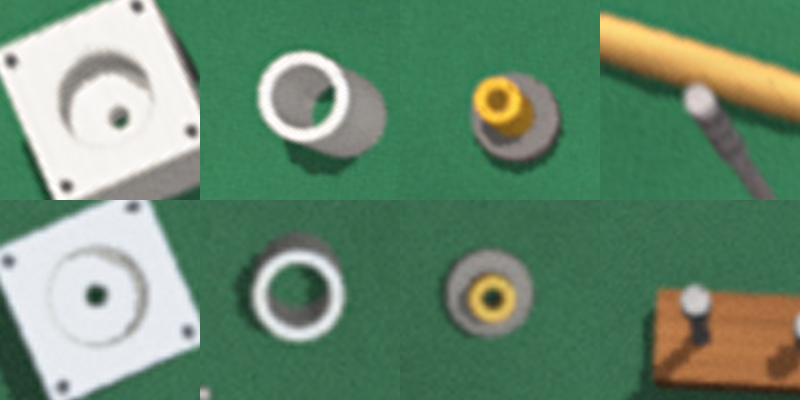

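Rectified views, scene on the top row and top camera below, 0.6 mm/px. They show the jig top, the roller ring, the cap boss at (97,98) and (92,98) within its cell, and the rod head at (100,98) and (96,99). The two cameras differ by about 3 mm in x, so I use averages: jig (545,2), roller (483,347.5), cap (571,189), rod (433,-249). I will centre the roller by gripping it twice at right angles, then look again to find the camera-to-robot bias.

```bash
cat >> h.py <<'E'
def center2(x,y,z,yaw,zs=60,last=True):
    q=best((x,y,z+zs),yaw); env.move_ptp([x,y,z+zs],q); env.move_straight([x,y,z],v=120)
    env.move_gripper(0); w1=env.get_gripper_width(); env.move_gripper(85)
    q=best((x,y,z),yaw+np.pi/2); env.move_straight([x,y,z+zs],v=150)
    env.move_ptp([x,y,z+zs],q); env.move_straight([x,y,z],v=120)
    env.move_gripper(0); print("widths",w1,env.get_gripper_width(),"t",env.get_time_s(),env.get_gripper_force())
def ring(c,ctr,z,half=60):
    w=warp(env.snapshot(c),c,ctr,z,half,4); m=(w.min(2)>150).astype(np.uint8)
    k=max(cv2.findContours(m,0,1)[0],key=cv2.contourArea); return back(cv2.minAreaRect(k)[0],ctr,half,4).round(1)
E
python3 - <<'E'
from h import *
x,y=483,347.5
center2(x,y,22,0)
print(env.get_eef_pos()); env.move_gripper(85)
env.move_straight([x,y,140],v=200)
env.move_straight([x-130,y,160],v=200)
for c in("scene","top"): print(c,ring(c,(x,y),50),env.get_time_s())
cv2.imwrite("pics/r1.png",np.hstack([cv2.resize(env.snapshot(c)[:,:,::-1],(400,300)) for c in("scene","top")]))
E
```

```text
Traceback (most recent call last):
  File "h.py", line 24, in center2
    q=best((x,y,z+zs),yaw); env.move_ptp([x,y,z+zs],q); env.move_straight([x,y,z],v=120)
  File "h.py", line 20, in best
    q=env.ik(list(pos),list(tool(yaw+k)))
                            ~~~~^^^^^^^
  File "h.py", line 16, in tool
    return Ro.from_matrix(R).as_quat()[[3,0,1,2]]
           ~~~~~~~~~~~~~~^^^
  File "scipy/spatial/transform/_rotation.pyx", line 1143, in scipy.spatial.transform._rotation.Rotation.from_matrix
ValueError: Non-positive determinant (left-handed or null coordinate frame) in rotation matrix 0: [[ 0.  1.  0.]
 [-1.  0.  0.]
 [ 0.  0. -1.]].
```

```bash
sed -i 's/R=np.c_\[\[np.sin(a),-np.cos(a),0\]/R=np.c_[[-np.sin(a),np.cos(a),0]/' h.py
python3 - <<'E'
from h import *
x,y=483,347.5
center2(x,y,22,0)
print(env.get_eef_pos()); env.move_gripper(85)
env.move_straight([x,y,140],v=200)
env.move_straight([x-130,y,160],v=200)
for c in("scene","top"): print(c,ring(c,(x,y),50),env.get_time_s())
cv2.imwrite("pics/r1.png",np.hstack([cv2.resize(env.snapshot(c)[:,:,::-1],(400,300)) for c in("scene","top")]))
E
```

```text
widths 51.36674796488144 53.103302825207926 t 7.775 61.35460674762726
[483.42327519 347.78261447  23.32608243]
scene [485.3 347.4] 9.8
top [482.2 346.3] 9.85
```

View pics/r1.png

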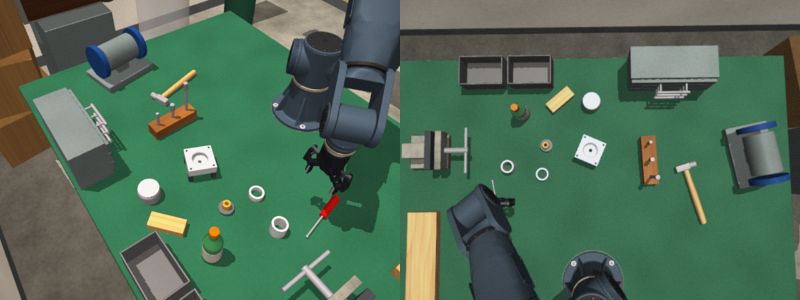

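The roller stands intact at about (279,227) in the left view and (507,167) in the right view, and nothing else has moved. The bias is below 1 mm, so the jig is at about (544.7,2.6). Next I pick the roller and place it.

Run:
```python
from h import *
x,y=483,347.5; jx,jy=544.7,2.6
q=best((x,y,82),np.pi/2); env.move_ptp([x,y,100],q); env.move_straight([x,y,22],v=120)
env.pause(.2);print(env.get_eef_pos(),env.get_contact_force())
env.move_gripper(0);env.pause(.2);print(env.get_eef_pos(),env.get_contact_force(),env.get_gripper_width())
z0=env.get_eef_pos()[2]
env.move_straight([x,y,130],v=150)
q=best((jx,jy,160),np.pi/2); env.move_ptp([jx,jy,140],q)
env.pause(.3);print(env.get_eef_pos(),env.get_contact_force(),env.get_gripper_width())
F0=env.get_contact_force()
for z in(100,92,88,84,80,76,73,71,70):
    env.move_straight([jx,jy,z],v=40); f=env.get_contact_force()-F0; print(z,f.round(1),np.round(env.get_eef_pos(),1))
    if abs(f).max()>20: break
print(env.get_time_s())
```

```text
[483.3577452  347.74591212  22.79224822] [ 0.78776071 -0.05714556  0.38196647]
[483.10941517 347.66434525  22.77984784] [-1.90567109 -0.97392969  8.43504873] 52.97323784293024
[544.7329659    3.1778087  139.98263775] [-0.34297816 -0.49516944 -1.06740388] 52.80100567229917
100 [ 0.3 -0.7 -0.5] [544.9   2.6 100.3]
92 [-0.2  0.7 -0.7] [544.5   2.6  91.7]
88 [ 0.5  0.2 -0.2] [544.5   2.6  87.7]
84 [ 0.6  1.2 -0.1] [544.5   2.6  83.7]
80 [ 0.1 -0.1 -0.8] [544.5   2.6  79.7]
76 [ 0.7  0.4 -0.4] [544.5   2.6  75.7]
73 [ 1.  -0.2 -0.7] [544.6   2.6  72.8]
71 [ 0.3  0.6 -0.4] [544.6   2.6  70.9]
70 [0.2 0.9 0. ] [544.7   2.6  70. ]
17.925
```

The tube went in freely. I release it, then centre the cap and lift it over the tube.

Run:
```python
from h import *
jx,jy=544.7,2.6
env.move_straight([jx,jy,69.5],v=20); env.move_gripper(85); env.pause(.3); env.move_straight([jx,jy,160],v=150)
x,y=570.3,189.5
center2(x,y,17,0)
env.pause(.3);p=env.get_eef_pos();print(p,env.get_contact_force(),env.get_gripper_width())
cv2.imwrite("pics/c1.png",np.hstack([warp(env.snapshot("scene"),"scene",(jx,jy),97,60,3)[:,:,::-1],warp(env.snapshot("top"),"top",(jx,jy),97,60,3)[:,:,::-1]]))
for c in("scene","top"):print(ring(c,(jx,jy),97,35))
env.move_straight([x,y,180],v=150)
q=best((jx,jy,180),np.pi/2); env.move_ptp([jx,jy,150],q); env.pause(.3)
print(env.get_eef_pos(),env.get_contact_force(),env.get_gripper_width(),env.get_time_s(),"grip z",p[2])
```

```text
widths 26.32242402199669 25.972075507430816 t 25.8167 58.819227777421474
[570.53472982 189.53771859  17.65704451] [-2.205518   -0.5901942   5.64732961] 26.442527697730846
[ 5.446e+02 -5.000e-01]
[544.6   2.5]
[544.88498047   3.48229578 150.05627237] [-0.56435654  0.36715173 -1.11854259] 25.744381062979645 28.6333 grip z 17.65704451448798
```

View pics/c1.png

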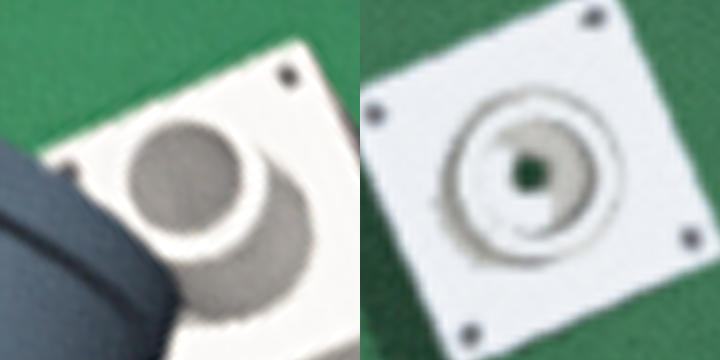

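The tube stands in the pocket. Its bore is centred at (185,177) in the left crop and about (535,178) in the right, which matches the release position. I lower the cap while watching the force.

Run:
```python
from h import *
jx,jy=544.7,2.6
F0=env.get_contact_force()
for z in(125,117,115,113,111,109,108,107):
    env.move_straight([jx,jy,z],v=30); env.pause(.1); f=env.get_contact_force()-F0; print(z,f.round(1),np.round(env.get_eef_pos(),1))
    if abs(f).max()>12: break
print(env.get_time_s())
```

```text
125 [ 0.2 -0.4  0.3] [544.8   2.6 125.2]
117 [ 0.2 -0.8  0.5] [544.7   2.6 117. ]
115 [ 2.2 -0.3  0.8] [544.7   2.6 115. ]
113 [-0.1 -0.1 -0.4] [544.7   2.6 113. ]
111 [ 0.6 -0.6  0.7] [544.7   2.6 111. ]
109 [ 0.4 -0.2 -0.2] [544.7   2.6 109. ]
108 [ 1.3 -0.5 -0.5] [544.7   2.6 108. ]
107 [ 0.9 -0.7  0.7] [544.7   2.6 107. ]
32.3333
```

Run:
```python
from h import *
jx,jy=544.7,2.6
env.move_straight([jx,jy,106.5],v=20); env.move_gripper(85); env.pause(.3); env.move_straight([jx,jy,220],v=150)
x,y=432.3,-248.3
center2(x,y,152,0,70)
env.pause(.3);p=env.get_eef_pos();print(p,env.get_contact_force(),env.get_gripper_width())
cv2.imwrite("pics/d1.png",np.hstack([warp(env.snapshot(c),c,(jx,jy),129,50,4)[:,:,::-1] for c in("scene","top")]))
F0=env.get_contact_force()
for z in(160,180,200):
    env.move_straight([x,y,z],v=60); print(z,(env.get_contact_force()-F0).round(1))
env.move_straight([x,y,330],v=150)
env.pause(.3);print(env.get_eef_pos(),env.get_contact_force(),env.get_gripper_width(),env.get_time_s())
```

```text
widths 16.565111007697478 16.47173105953059 t 40.8833 58.38059842586517
[ 432.43944478 -248.30993679  152.2361623 ] [0.61174707 1.27208734 4.83720943] 16.521868517100884
160 [-0.6 -2.  -7.4]
180 [ 0.1 -1.3 -7.5]
200 [ 0.1 -1.1 -7.8]
[ 432.22040377 -248.24097077  329.60632068] [-1.568619   -0.43303524 -1.92790612] 16.453144900953646 43.85
```

View pics/d1.png

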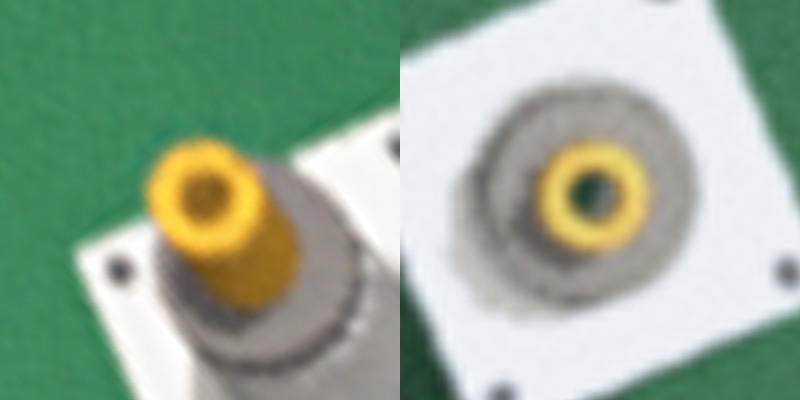

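The cap is seated. The boss top is at (204,195) in the left crop and (593,196) in the right, giving about (543.8,2.2) after bias correction, which agrees with the release point. I bring the rod over it and check for tilt in both views.

Run:
```python
from h import *
jx,jy=544.7,2.6
q=best((jx,jy,330),np.pi/2); env.move_ptp([jx,jy,320],q); env.move_straight([jx,jy,278],v=100);env.pause(.3)
p=env.get_eef_pos();print(p,env.get_time_s())
out=[]
for c in("scene","top"):
    im=env.snapshot(c)[:,:,::-1].copy(); ci=env.camera_info(c)
    pr=lambda X:(lambda v:v[:2]/v[2])(ci["mtx"]@(ci["R"]@np.array(X)+ci["t"]))
    a,b,m=pr([p[0],p[1],p[2]]),pr([p[0],p[1],p[2]-140]),pr([jx,jy,129]); print(c,a.round(1),b.round(1),m.round(1))
    print([(np.round(d["point"],1),round(d["conf"],2)) for d in env.spot_point(c,"rod_tip")[:2]])
    o=m.astype(int)-[40,70]; crop=cv2.resize(im[o[1]:o[1]+100,o[0]:o[0]+80],None,fx=5,fy=5,interpolation=cv2.INTER_CUBIC)
    print("origin",o); out.append(crop)
cv2.imwrite("pics/e1.png",np.hstack(out))
```

```text
[544.87209342   2.563463   278.45479468] 45.7833
scene [322.8 184.5] [321.  231.5] [320.9 234.3]
[(array([544.3,   5.6, 135.9]), 0.84), (array([546.4,   4.7,  48.2]), 0.56)]
origin [280 164]
top [301.7 233.8] [303.2 237.7] [303.3 238. ]
[(array([ 566.7, -240. ,    9.7]), 0.34)]
origin [263 168]
```

View pics/e1.png

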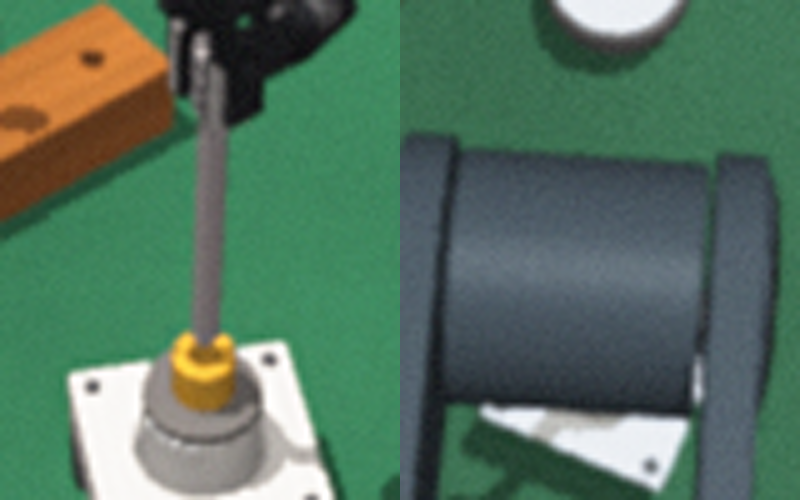

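The rod runs from (215,110) to (206,340) in the scene crop. That is the slope expected of a vertical rod, and its tip is over the bore at (206,350). I lower it step by step, watching the force.

Run:
```python
from h import *
jx,jy=544.7,2.6
F0=env.get_contact_force()
for z in list(range(272,156,-6))+[159.5]:
    env.move_straight([jx,jy,z],v=40); env.pause(.05 if z>160 else .3); f=env.get_contact_force()-F0
    print(z,f.round(1),np.round(env.get_eef_pos(),1))
    if abs(f).max()>12: print("stop");break
print(env.get_time_s(),env.get_gripper_width())
```

```text
272 [-0.6 -0.1 -0.5] [544.6   2.6 271.8]
266 [-0.3 -0.3 -1.1] [544.6   2.6 265.9]
260 [ 0.6  0.4 -0.2] [544.7   2.6 259.9]
254 [ 0.4 -0.  -0. ] [544.7   2.6 253.9]
248 [ 0.1 -0.9 -0.4] [544.7   2.6 247.9]
242 [ 0.5 -0.  -1.1] [544.6   2.6 241.9]
236 [ 0.2  0.1 -0.7] [544.6   2.6 235.9]
230 [ 0.3 -0.3  0.1] [544.6   2.6 229.9]
224 [-0.4 -0.5 -1.1] [544.7   2.6 223.9]
218 [ 1.3 -0.7 -0.2] [544.7   2.6 217.9]
212 [ 0.9 -0.1 -1.2] [544.6   2.6 211.9]
206 [-0.   0.  -0.7] [544.7   2.6 205.9]
200 [ 0.3  0.1 -1.2] [544.6   2.6 199.8]
194 [-0.8 -0.1 -0.8] [544.7   2.6 193.9]
188 [ 0.8 -0.6 -0.3] [544.6   2.6 187.9]
182 [ 1.  -0.2 -0.9] [544.7   2.6 181.9]
176 [-0.  -0.5  0.2] [544.6   2.6 175.9]
170 [ 0.  -0.3 -1.2] [544.6   2.6 169.9]
164 [-0.4 -0.5 -1.8] [544.6   2.6 163.9]
158 [-0.7  0.6 -1.8] [544.8   2.6 158.1]
159.5 [ 0.1  0.  -0.7] [544.7   2.6 159.5]
53.7833 16.659769397609303
```

The rod went down with no resistance. One quick look before handing in.

Run:
```python
from h import *
im=env.snapshot("scene")[:,:,::-1]
print([(np.round(d["point"],1),round(d["conf"],2)) for n in("rod_head","cap") for d in env.spot_point("scene",n)[:1]])
cv2.imwrite("pics/f1.png",cv2.resize(im[180:300,270:370],None,fx=5,fy=5,interpolation=cv2.INTER_CUBIC))
```

```text
[(array([547.2,   4.5, 174.8]), 0.6), (array([545.7,   1. ,  88.1]), 0.72)]
```

View pics/f1.png

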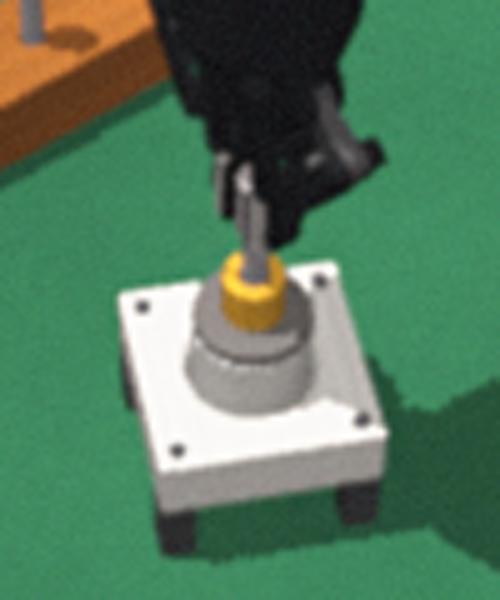

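The rod enters the boss at (255,275), the cap sits flush on the tube at (252,345), and the gripper is holding the head.

```bash
python3 -c "
from station import env
print(env.get_gripper_force(),env.get_time_s(),env.job_done())"
```

```text
the job is handed in; nothing more can be done
58.56466770172119 53.9333 None
```

I handed the job in at 53.9 s of the 72 s allowed; no verdict came back. The tube and cap are seated in the jig, and the rod is held upright through both bushes at 59 N, its tip about 19 mm above the bench by the arm's position.

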